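# Index a selector arm on a splined valve stem and set it to an outlet

## Robot

A 7-joint arm with a two-finger parallel gripper is mounted at the origin on the work surface; the furniture and walls round the work are solid. World frame = base frame: x ahead of the robot, y to its left, z up, the work surface at z = 0. Lengths are in m, angles in rad, forces in N, time in s.
With the tool pointing down it reaches from about 0.4 to 0.85 m from the base axis. Payload 10.4 kg.
Tool frame: the origin (TCP) lies midway between the tips of the shut fingers; the grasp point (between the pads) lies 19 mm behind it (manip.grasp_offset is the distance from the TCP to the grasp point, in m); z points along the fingers, y is the line along which they close (so a half turn about z gives the same grasp; the last joint's range is limited). The gripper opens to 85 mm and grips with 20 to 120 N. Pads are 22 mm wide; open, the fingers measure 114 mm over their backs; the gripper's body (76 mm by 85 mm) begins 54 mm behind the grasp point. The pads swing forward as they close: fully open they stand 13 mm farther back than shut.
Start: joints at [1.302, 0.332, -0.065, 1.46, 0.022, 1.35, -0.088], TCP at [0.152, -0.606, 0.231] pointing down, gripper open.
Joint ranges: [-2.6, 2.6], [-0.5, 2.12], [-1.47, 1.34], [0.16, 2.42], [-1.27, 4.41], [0.06, 2.06], [-2.6, 2.6]. Speed limits (rad/s): [2.22, 2.22, 2.79, 2.79, 3.14, 3.14, 3.14].

## Interface

Orientations are given as a unit quaternion [x, y, z, w].
In Python, from workcell import manip gives the robot as it stands.
- The arm moves only by the shell command python3 jog.py 'ROWS' [FORCE]. ROWS is a JSON object whose key "rows" holds a list of rows, 1 to 20 of them, each of 7 numbers: a rotation vector rx, ry, rz in rad, then dx, dy, dz in m, then the opening from 0.0 (shut) to 1.0 (fully open); each row is the pose to reach, as a shift and turn from the pose commanded when the command began, along the tool's axes at that moment; what a row does not reach only later rows make up. A row lasts 1/8 s, in which the tool goes at most 0.0625 m and 0.188 rad, less where a joint would pass 70% of its speed; a pose out of reach is approached as far as the arm can. The fingers move at their own pace and stop on an object; FORCE is the grip in N (left out, the last holds). Time passes only in rows, so rows that do not move let the fingers close. It prints the time, the measured TCP pose, the force, the opening and the grip force at its end. Input that does not fit is refused with a message, and nothing moves.
- manip.get_obs(): the state, without advancing time (a new reading comes with each control period).
- manip.camera(name): name is "side" or "top"; returns the picture (384x512x3 uint8, blue, green, red); there is no depth.
- manip.calibration(name): a dict with "fx", "fy", "cx", "cy" (pixels), "world_from_camera" (4x4, takes a point from camera to world coordinates). Camera axes: x right, y up, looking along -z (the intrinsics and any distortion apply to the point x, -y, -z); pixel columns grow to the right and rows downward; lengths in m; the calibration is good to about 2 mm. A picture is of the moment at which its call begins. calibration takes no time and is no camera call.
- manip.hand_in(): hands the job in; it is judged then, once.
The state is a dict: "clock": time; "joint_pos": joint angles; "joint_velocities": joint speeds; "tau": joint torques, N m; "position": TCP position; "ee_rot": TCP orientation; "ft_force": force on the tool from outside, world axes, zero at the start; "torque": the same for the moment, N m; "grip_width": opening from 0.0 (shut) to 1.0 (fully open); "grasp_force": force on a finger pad.
Only numpy, scipy, OpenCV 4.12 (cv2) and the standard library are available. Lean on these libraries where they do the work, as an engineer would, in place of code of your own. Each camera call takes 0.05 s, during which the arm holds its last target. There are 200 camera calls.

## Task

The blue-handled selector arm sits loose on the valve stem with its bore out of line with the splines. Push it round the short way until it lies over the red pointer and slips onto the splines, and press its hub down past the spring catch until it is fully home on the collar. Then swing the arm and stem round until the arm points straight along the outlet that has the blue-capped bottle in front of it, let go, and leave all the bottles standing where they are.

Things in the scene. Friction and masses are not known exactly. Their poses are not given: they have to be found in the camera images.
- valve: selector valve fixed on the bench: 120 mm square base, round grey body, round deck of 54 mm radius, top 85 mm above the bench; three brass outlet nozzles reach 82 mm from the axis, tops 57 mm above the bench, with a white stripe on the deck above each. Origin on its upright axis at bench height; x points along the middle outlet, z up; the others lie 0.87 rad to either side
- stem (a joint): angle of the upright stem about the valve's axis, rad, counter-clockwise from above: 0 with its red pointer along the middle outlet, -0.87 at the right, +0.87 at the left outlet; travel -2.6 to 1.5. Turns with a steady friction of 0.15 N m, stays where it is left; the loose arm does not drag it
- stem_seat (a point): on the stem's axis, on top of its steel collar (22 mm radius, 93 mm above the bench), where the hub's underside rests when home; x along the red pointer, z up. From the collar rise four equal splines 90 degrees apart, one over the pointer (5 mm wide, 28 mm across, 16 mm tall), and a round pilot (18 mm diameter) that ends 36 mm above the collar
- ball_catch (a point): spring catch, on the stem's axis 8 mm above the collar: four brass balls stick out between the splines. They stop the hub after it has slipped about 6 mm down the splines; about 5 to 15 N pressed evenly on both sides of the hub's top (e.g. a finger either side of the pilot) takes it past them; they do not push it up again
- pointer_tip (a point): outer end of the stem's red pointer, 50 mm from the axis, 8 mm wide, its top 1 mm below the collar's top; it turns with the stem
- selector_arm: loose arm, 0.25 kg: aluminium hub, 50 mm diameter, 20 mm high, with a through bore (20 mm wide) and four slots 90 degrees apart (7 mm wide, 31 mm across); flat arm along +x, then a blue handle (20 mm wide, 14 mm tall) 65 to 105 mm from the axis. Origin: centre of the hub's underside; z up. At the start it rests on the spline tops round the pilot, 16 mm above stem_seat
- handle_tip (a point): point in the blue handle on the arm's middle line, 100 mm from the hub's axis, 10 mm above its underside. At the start it lies 0.45 to 1.25 rad clockwise (from above) of the red pointer, and the arm turns freely on the pilot. Within about 0.07 rad of the pointer the hub slips down to the spring catch by its own weight; from then on the arm turns the stem with it
- outlet_right (a point): point 100 mm out from the valve's axis and 100 mm above the bench, straight over the line of the valve's right outlet (seen from the valve's middle looking out along the middle outlet); a bottle stands 168 mm from the axis on this line, within about 10 mm
- outlet_middle (a point): point 100 mm out from the valve's axis and 100 mm above the bench, straight over the line of the valve's middle outlet (seen from the valve's middle looking out along the middle outlet); a bottle stands 168 mm from the axis on this line, within about 10 mm
- outlet_left (a point): point 100 mm out from the valve's axis and 100 mm above the bench, straight over the line of the valve's left outlet (seen from the valve's middle looking out along the middle outlet); a bottle stands 168 mm from the axis on this line, within about 10 mm
- bottle_buffer: loose white bottle with a blue cap, 62 mm diameter, 134 mm high; origin at the centre of its underside. One of three bottles, each standing in front of one outlet; which is where changes
- bottle_rinse: loose white bottle with a red cap, 66 mm diameter, 119 mm high; origin at the centre of its underside. One of three bottles, each standing in front of one outlet; which is where changes
- bottle_acid: loose white bottle with a yellow cap, 55 mm diameter, 124 mm high; origin at the centre of its underside. One of three bottles, each standing in front of one outlet; which is where changes

How it is judged:
On the way:
1. the hub is fully home on the collar with the arm over the red pointer (z of selector_arm in the frame of stem_seat between -0.003 and 0.003 m and horizontal distance between selector_arm and stem_seat below 0.004 m and angle between selector_arm's own z axis and vertical below 0.06 rad and x of handle_tip in the frame of stem_seat above 0.09 m), for 0.2 s.
At the end, for the whole second after the job is handed in: Hub home on the collar (within 3 mm in height, 4 mm off centre, 0.06 rad of level), arm over the stem's pointer, arm tip point within 16 mm horizontally of the outlet point in front of the blue-capped bottle, arm at rest, all three bottles upright (all of step 1 and ((horizontal distance between bottle_buffer and outlet_right below 0.09 m and horizontal distance between handle_tip and outlet_right below 0.016 m) or (horizontal distance between bottle_buffer and outlet_middle below 0.09 m and horizontal distance between handle_tip and outlet_middle below 0.016 m) or (horizontal distance between bottle_buffer and outlet_left below 0.09 m and horizontal distance between handle_tip and outlet_left below 0.016 m)) and linear speed of selector_arm below 0.02 m/s and angle between each of bottle_buffer, bottle_rinse, bottle_acid's own z axis and vertical below 0.1 rad); the robot touches nothing.
It fails at once if a bottle is pushed more than 25 mm from where it stood (distance of any of bottle_buffer, bottle_rinse, bottle_acid from where it was at the start of the episode above 0.025 m).
It also fails if it takes over 64 s, if anything falls off the work surface, if the arm or the gripper's body presses on something with over 40 N, if the wrist force passes 120 N, or if a joint passes its speed limit or range.

## Working session

There is one attempt and no reset: what is moved stays moved. The work goes in short steps, Python scripts to look and compute and a shell command to move; the robot and the scene stay as the last step left them, time stands still between calls to the robot, and variables do not carry over. Pictures are saved under pics/ and viewed, at most 11 in all, crops included, and the job is handed in when it is done.

```bash
mkdir -p pics; ls; python3 - <<'E'
from workcell import manip
import cv2
o=manip.get_obs();print(o)
for n in("top","side"):
    cv2.imwrite(f"pics/{n}0.png",manip.camera(n));print(n,manip.calibration(n))
E
```

```text
jog.py
pics
workcell.py
{'clock': 0.0, 'joint_pos': array([ 1.3023883 ,  0.33289533, -0.06467278,  1.46096838,  0.02160101,
        1.34994433, -0.08850764]), 'joint_velocities': array([-1.02085135e-04, -1.83315116e-03,  7.99687465e-05,  8.34016281e-04,
        1.77159836e-03, -2.57332292e-03,  4.45888408e-04]), 'tau': array([ 6.77955286e-04, -6.25452018e+01,  4.92730422e-02, -3.91611457e+01,
        1.61933637e-02,  9.72866110e-03, -2.87558112e-05]), 'position': array([ 0.15196592, -0.60582778,  0.23048832]), 'ee_rot': array([ 9.92457228e-01,  1.22589039e-01, -1.34156998e-04, -7.48081106e-04]), 'ft_force': array([ 0.51886042,  0.59773878, -0.61973302]), 'torque': array([-0.01683823,  0.0316885 , -0.01205998]), 'grasp_force': 0.0, 'grip_width': 1.0010808012046275}
top {'fx': 421.21976817546306, 'fy': 421.21976817546306, 'cx': 266.5346032617365, 'cy': 190.37393466176002, 'world_from_camera': array([[-0.01519206,  0.98477128, -0.17318986,  0.4204808 ],
       [-0.9998659 , -0.0139029 ,  0.00865438,  0.23464729],
       [ 0.00611474,  0.17329811,  0.98485043,  0.94460037],
       [ 0.        ,  0.        ,  0.        ,  1.        ]])}
side {'fx': 499.50221075865034, 'fy': 499.50221075865034, 'cx': 254.1038102295454, 'cy': 191.53721127281258, 'world_from_camera': array([[ 0.71463419,  0.42872562, -0.55271359,  0.03996775],
       [-0.69946579,  0.43035526, -0.57056285, -0.28219764],
       [-0.00675171,  0.79434797,  0.60742549,  0.63889029],
       [ 0.        ,  0.        ,  0.        ,  1.        ]])}
```

View pics/top0.png

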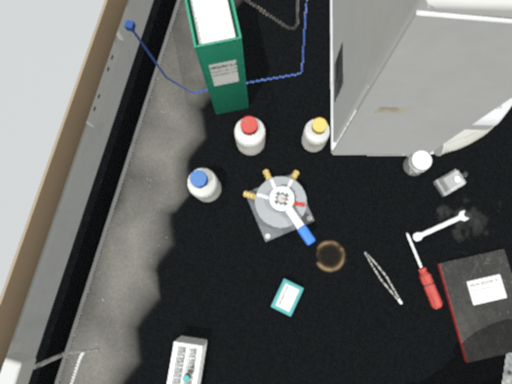

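View pics/side0.png

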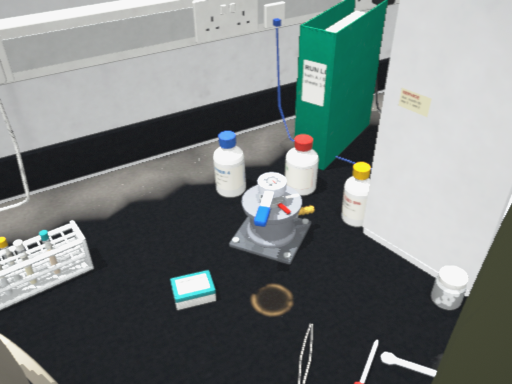

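```bash
cat > h.py <<'E'
import numpy as np, cv2
from workcell import manip
def ray(n,u,v,z):
    c=manip.calibration(n);T=c["world_from_camera"]
    d=T[:3,:3]@np.array([(u-c["cx"])/c["fx"],-(v-c["cy"])/c["fy"],-1]);o=T[:3,3]
    return o+d*(z-o[2])/d[2]
def proj(n,p):
    c=manip.calibration(n);T=c["world_from_camera"]
    q=T[:3,:3].T@(np.array(p)-T[:3,3]);return c["cx"]+c["fx"]*q[0]/-q[2],c["cy"]+c["fy"]*q[1]/q[2]
def crop(n,name,x0,y0,w,h,s):
    im=manip.camera(n)[y0:y0+h,x0:x0+w];cv2.imwrite(f"pics/{name}.png",cv2.resize(im,None,fx=s,fy=s,interpolation=cv2.INTER_CUBIC))
E
python3 -c "
from h import *
crop('top','t1',180,110,160,150,4.0)
from workcell import manip
print(manip.calibration('top').keys())"
```

```text
dict_keys(['fx', 'fy', 'cx', 'cy', 'world_from_camera'])
```

View pics/t1.png

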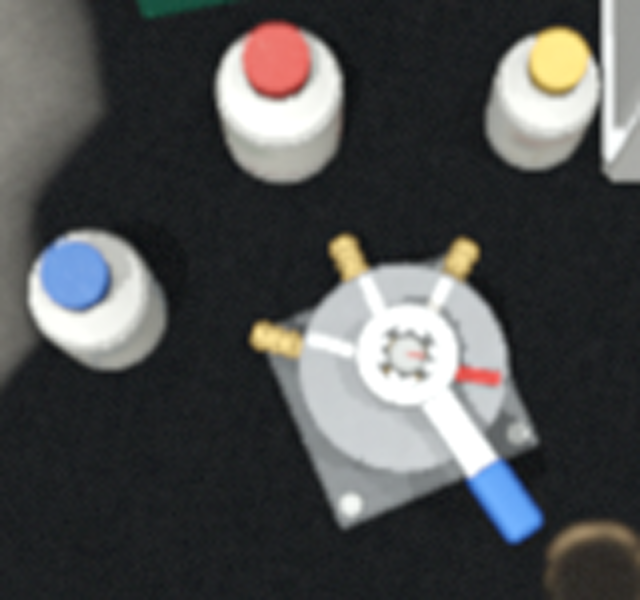

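```bash
python3 -c "
from h import *
f=lambda x,y,z:ray('top',180+x/4,110+y/4,z)[:2]
a=f(408,355,.129);b=f(404,366,.085);print('hub',a,'deck',b)
c=(a+b)/2
for n,x,y,z in [('ptr',500,377,.092),('hnd',522,530,.121),('bl',75,273,.134),('rd',277,60,.119),('ye',559,58,.124),('nL',256,333,.05),('nM',342,243,.05),('nR',469,247,.05)]:
  p=f(x,y,z);d=p-c;print(n,p,np.hypot(*d),np.arctan2(d[1],d[0]))
for u,v,z in [(271.5,181,.129)]: print('side hub',ray('side',u,v,z))
"
python3 -c "
from h import *
print(ray('side',366,235,0), ray('top',333,155,0))"
python3 jog.py '{"rows": [[0, 0, 0, 0.03, -0.043, 0, 0], [0, 0, -0.15, 0.06, -0.085, 0, 0], [0, 0, -0.3, 0.1, -0.14, 0, 0], [0, 0, -0.45, 0.133, -0.19, 0, 0], [0, 0, -0.6, 0.168, -0.24, 0, 0], [0, 0, -0.75, 0.203, -0.29, 0, 0], [0, 0, -0.9, 0.238, -0.34, 0, 0], [0, 0, -1.05, 0.273, -0.39, 0, 0], [0, 0, -1.185, 0.308, -0.44, 0, 0], [0, 0, -1.185, 0.343, -0.49, 0, 0], [0, 0, -1.185, 0.378, -0.54, 0, 0], [0, 0, -1.185, 0.413, -0.59, 0, 0], [0, 0, -1.185, 0.448, -0.64, 0, 0], [0, 0, -1.185, 0.475, -0.675, 0, 0], [0, 0, -1.185, 0.49, -0.696, 0, 0], [0, 0, -1.185, 0.49, -0.696, 0, 0]]}'
```

```text
[0.67644813 0.07248496 0.        ] [0.66750665 0.07132983 0.        ]
clock: 2.15
position: [0.4577, 0.1901, 0.2309]
ee_rot: [0.754, 0.657, 0.0, -0.001]
ft_force: [-0.2, -0.3, -0.4]
grip_width: 0.008
grasp_force: 0.0
```

```bash
cat >> h.py <<'E'
C=np.array([.547,.1973])
def way(ths,r=.078,s=.026,z=None):
    from scipy.spatial.transform import Rotation as R
    o=manip.get_obs();M=R.from_quat(o["ee_rot"]).as_matrix()
    for t in ths:
        t_,s_=t if np.ndim(t) else (t,s)
        u=np.array([np.cos(t_),np.sin(t_)]);n=np.array([-u[1],u[0]])
        p=C+r*u-s_*n;d=M.T@(np.r_[p,z or o["position"][2]]-o["position"])
        print(f"{t_:.2f}",np.round(p,3),np.round(d,4))
E
python3 jog.py '{"rows": [[0, 0, 0, 0, 0, 0.05, 0], [0, 0, 0, 0, 0, 0.1, 0], [0, 0, 0, 0, 0, 0.131, 0], [0, 0, 0, 0, 0, 0.131, 0]]}'
python3 -c "
from h import *
way([(-2.58,.026),-2.4,-2.2,-2.0,-1.9,-1.8,-1.7,-1.6,-1.5])"
```

```text
clock: 2.65
position: [0.4566, 0.1866, 0.0987]
ee_rot: [0.755, 0.656, -0.002, -0.001]
ft_force: [0.6, -0.3, 1.0]
grip_width: 0.003
grasp_force: 0.0
-2.58 [0.467 0.178] [-0.0073  0.0117 -0.    ]
-2.40 [0.472 0.164] [-0.0204  0.0184 -0.    ]
-2.20 [0.48 0.15] [-0.0334  0.0285 -0.    ]
-2.00 [0.491 0.137] [-0.0441  0.0409 -0.0001]
-1.90 [0.497 0.132] [-0.0485  0.0479 -0.0001]
-1.80 [0.504 0.127] [-0.0521  0.0552 -0.0001]
-1.70 [0.511 0.123] [-0.055   0.0629 -0.0001]
-1.60 [0.519 0.12 ] [-0.0572  0.0709 -0.0001]
-1.50 [0.527 0.118] [-0.0585  0.079  -0.0002]
```

```bash
python3 jog.py '{"rows": [[0, 0, 0, -0.007, 0.012, 0, 0], [0, 0, 0, -0.014, 0.015, 0, 0], [0, 0, 0, -0.02, 0.018, 0, 0], [0, 0, 0, -0.027, 0.0235, 0, 0], [0, 0, 0, -0.0334, 0.0285, 0, 0], [0, 0, 0, -0.0365, 0.0315, 0, 0], [0, 0, 0, -0.039, 0.0345, 0, 0], [0, 0, 0, -0.0415, 0.0375, 0, 0], [0, 0, 0, -0.044, 0.041, 0, 0], [0, 0, 0, -0.0463, 0.0445, 0, 0], [0, 0, 0, -0.0485, 0.048, 0, 0], [0, 0, 0, -0.0503, 0.0515, 0, 0], [0, 0, 0, -0.052, 0.055, 0, 0], [0, 0, 0, -0.0535, 0.059, 0, 0], [0, 0, 0, -0.055, 0.063, 0, 0], [0, 0, 0, -0.0561, 0.067, 0, 0], [0, 0, 0, -0.0572, 0.071, 0, 0]]}'
python3 -c "
from h import *
crop('top','t2',230,150,110,100,6.0)"
```

```text
clock: 4.78
position: [0.5202, 0.1218, 0.1002]
ee_rot: [0.755, 0.656, -0.0, -0.0]
ft_force: [-1.0, 1.3, -1.1]
grip_width: -0.003
grasp_force: 1.0
```

View pics/t2.png

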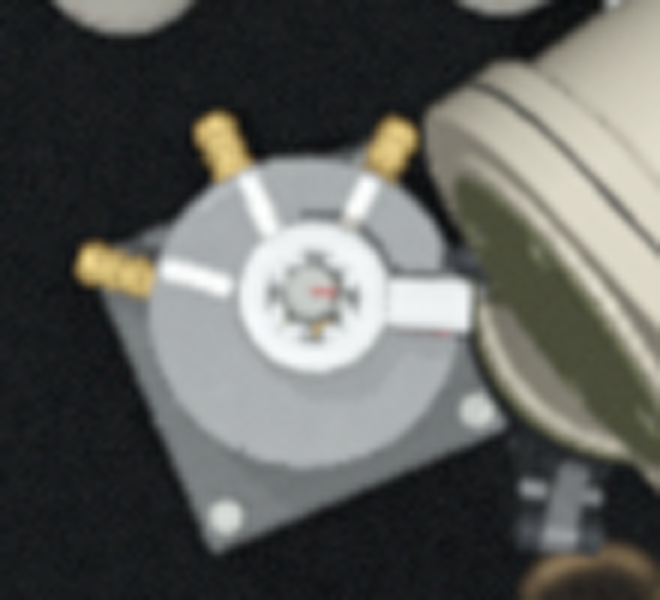

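```bash
python3 -c "
from h import *
crop('side','s2',220,150,110,100,6.0)"
```

```text
(no output)
```

View pics/s2.png

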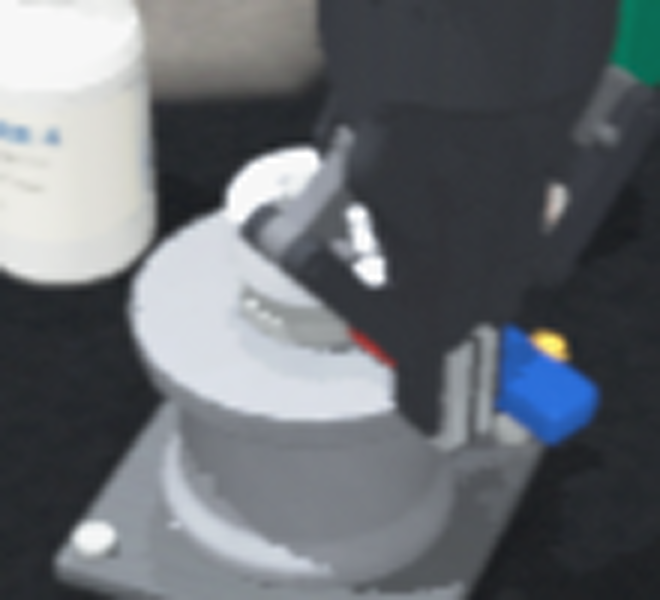

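```bash
python3 jog.py '{"rows": [[0, 0, 0, -0.0008, 0.004, 0, 0], [0, 0, 0, -0.0015, 0.008, 0, 0], [0, 0, 0, -0.0015, 0.012, 0, 0]]}'
python3 jog.py '{"rows": [[0, 0, 0, 0, -0.02, 0, 0], [0, 0, 0, 0.0, -0.04, 0, 0], [0, 0, 0, 0, -0.05, -0.04, 0], [0, 0, 0, 0, -0.06, -0.09, 0], [0, 0, 0, 0.0, -0.09, -0.13, 0], [0, 0, 0, 0.0, -0.12, -0.13, 0], [0, 0, 0, 0.0, -0.12, -0.13, 0]]}'
python3 -c "
from h import *
a=manip.camera('top')[150:250,230:340];b=manip.camera('side')[150:250,220:320]
cv2.imwrite('pics/ts3.png',np.hstack([cv2.resize(a,(440,400),interpolation=2),cv2.resize(b,(360,400)[:2],interpolation=2)]))"
```

```text
clock: 5.25
position: [0.5323, 0.1182, 0.1003]
ee_rot: [0.755, 0.656, -0.0, 0.0]
ft_force: [-2.5, 0.8, -0.8]
grip_width: 0.0
grasp_force: 0.9
clock: 6.12
position: [0.4129, 0.1349, 0.2311]
ee_rot: [0.755, 0.656, -0.0, 0.003]
ft_force: [0.0, -0.5, 0.6]
grip_width: 0.004
grasp_force: 0.0
```

View pics/ts3.png

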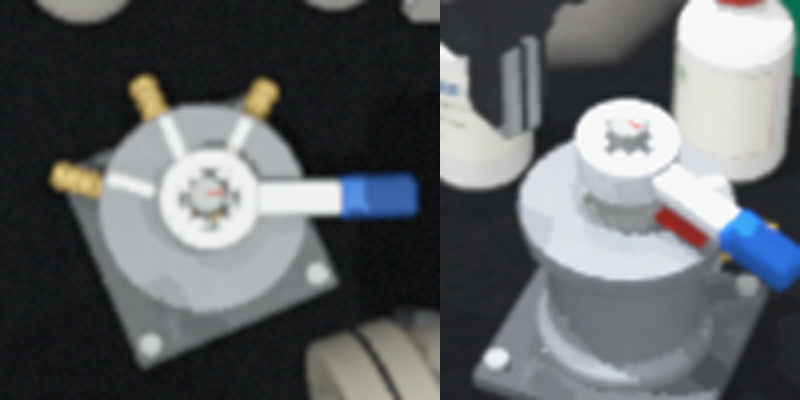

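```bash
python3 -c "
from h import *
way([(0,0)],r=0)
c=ray('top',230+209/4,150+198/4,.123);e=ray('top',230+417/4,150+195/4,.115);print(c,e,np.arctan2(e[1]-c[1],e[0]-c[0]))"
```

```text
0.00 [0.547 0.197] [8.110e-02 1.229e-01 1.000e-04]
[0.54624013 0.19669401 0.123     ] [0.54749888 0.09254531 0.115     ] -1.5587108014499214
```

```bash
python3 jog.py '{"rows": [[0, 0, 0, 0.03, 0.045, 0, 0.35], [0, 0, -0.1, 0.06, 0.09, 0, 0.35], [0, 0, -0.15, 0.0808, 0.1225, 0, 0.35], [0, 0, -0.15, 0.0808, 0.1225, 0.05, 0.35], [0, 0, -0.15, 0.0808, 0.1225, 0.085, 0.35], [0, 0, -0.15, 0.0808, 0.1225, 0.095, 0.35], [0, 0, -0.15, 0.0808, 0.1225, 0.095, 0.35]]}'
python3 -c "
from h import *
a=manip.camera('top')[150:250,230:340];b=manip.camera('side')[130:230,220:320]
cv2.imwrite('pics/ts4.png',np.hstack([cv2.resize(a,(440,400),interpolation=2),cv2.resize(b,(360,400)[:2],interpolation=2)]))"
```

```text
clock: 7.1
position: [0.5461, 0.198, 0.135]
ee_rot: [0.704, 0.71, -0.0, -0.001]
ft_force: [0.1, -0.1, -0.2]
grip_width: 0.352
grasp_force: 0.0
```

View pics/ts4.png

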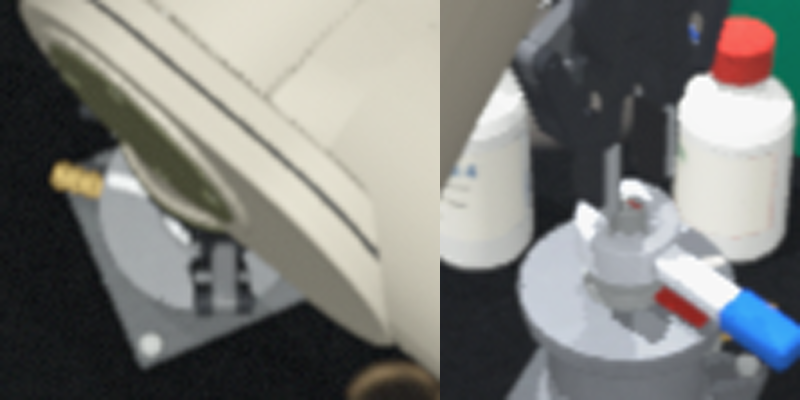

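```bash
python3 jog.py '{"rows": [[0, 0, 0, 0.0, 0, 0.005, 0.35], [0, 0, 0, 0, 0, 0.01, 0.35], [0, 0, 0, 0, 0, 0.013, 0.35], [0, 0, 0, 0, 0, 0.016, 0.35], [0, 0, 0, 0, 0, 0.019, 0.35], [0, 0, 0, 0, 0, 0.019, 0.35]]}'; python3 jog.py '{"rows": [[0, 0, 0, 0.0, 0, 0.003, 0.35], [0, 0, 0, 0, 0, 0.005, 0.35], [0, 0, 0, 0, 0, 0.005, 0.35]]}'
```

```text
clock: 7.95
position: [0.5463, 0.1982, 0.1167]
ee_rot: [0.704, 0.711, 0.001, 0.0]
ft_force: [0.5, 1.0, 2.6]
grip_width: 0.353
grasp_force: 1.3
clock: 8.32
position: [0.5465, 0.1987, 0.1127]
ee_rot: [0.704, 0.711, 0.001, 0.001]
ft_force: [-0.5, 0.4, 11.7]
grip_width: 0.348
grasp_force: 6.1
```

```bash
for i in 1 2 3; do python3 jog.py '{"rows": [[0, 0, 0, 0.0, 0, 0.0015, 0.35], [0, 0, 0, 0, 0, 0.003, 0.35], [0, 0, 0, 0, 0, 0.003, 0.35]]}' | grep -E 'pos|ft|ee'; done
```

```text
position: [0.5467, 0.1988, 0.1124]
ee_rot: [0.704, 0.711, 0.001, 0.001]
ft_force: [-11.1, -7.4, 41.2]
position: [0.5468, 0.1989, 0.1121]
ee_rot: [0.704, 0.711, 0.001, 0.002]
ft_force: [-21.6, -14.8, 70.3]
position: [0.547, 0.1989, 0.1118]
ee_rot: [0.704, 0.71, 0.0, 0.003]
ft_force: [-33.4, -22.3, 98.7]
```

```bash
python3 jog.py '{"rows": [[0, 0, 0, 0, 0, -0.009, 0.35], [0, 0, 0, 0, 0, -0.04, 0.35], [0, 0, 0, 0, 0, -0.08, 0.35], [0, 0, 0, 0, -0.05, -0.11, 0], [0, 0, 0, -0.04, -0.1, -0.11, 0], [0, 0, 0, -0.06, -0.13, -0.11, 0], [0, 0, 0, -0.06, -0.13, -0.11, 0]]}'
python3 -c "
from h import *
a=manip.camera('top')[150:250,230:340];b=manip.camera('side')[150:250,220:320]
cv2.imwrite('pics/ts5.png',np.hstack([cv2.resize(a,(440,400),interpolation=2),cv2.resize(b,(360,400)[:2],interpolation=2)]))"
```

```text
clock: 10.32
position: [0.4155, 0.1357, 0.2116]
ee_rot: [0.704, 0.71, -0.001, 0.0]
ft_force: [0.5, 0.1, 1.2]
grip_width: -0.002
grasp_force: 0.0
```

View pics/ts5.png

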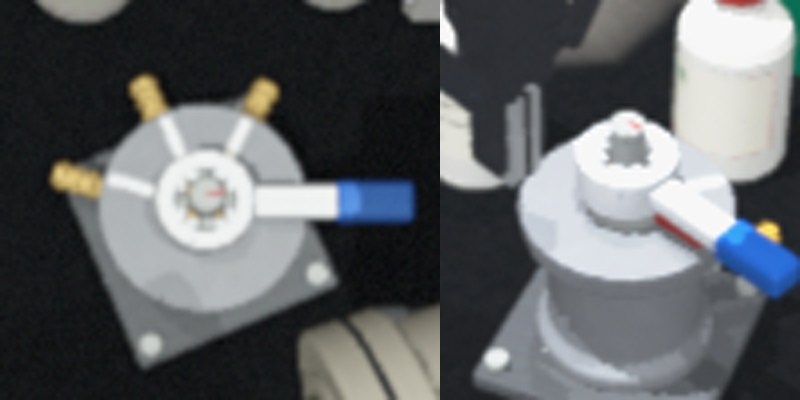

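```bash
python3 -c "
from h import *
way([(-1.57,.05)]+[(t,.016) for t in np.arange(-1.57,1.3,.2)]+[(1.25,.019)],r=.075,z=.09)"
```

```text
-1.57 [0.497 0.122] [-0.0121  0.0821  0.1212]
-1.57 [0.531 0.122] [-0.0123  0.1161  0.1212]
-1.37 [0.546 0.121] [-0.0141  0.1313  0.1212]
-1.17 [0.562 0.122] [-0.0128  0.1466  0.1212]
-0.97 [0.576 0.126] [-0.0085  0.1613  0.1211]
-0.77 [0.59  0.134] [-0.0014  0.1748  0.1211]
-0.57 [0.602 0.143] [0.0083 0.1867 0.121 ]
-0.37 [0.611 0.155] [0.0201 0.1964 0.1209]
-0.17 [0.618 0.169] [0.0336 0.2036 0.1208]
0.03 [0.622 0.184] [0.0483 0.2079 0.1207]
0.23 [0.624 0.199] [0.0636 0.2092 0.1206]
0.43 [0.622 0.214] [0.0788 0.2075 0.1205]
0.63 [0.617 0.229] [0.0934 0.2028 0.1204]
0.83 [0.609 0.242] [0.1067 0.1953 0.1204]
1.03 [0.599 0.253] [0.1183 0.1853 0.1203]
1.23 [0.587 0.263] [0.1276 0.1731 0.1202]
1.25 [0.589 0.262] [0.1275 0.1747 0.1202]
```

```bash
python3 jog.py '{"rows": [[0, 0, 0, -0.006, 0.04, 0, 0], [0, 0, 0, -0.012, 0.08, 0.03, 0], [0, 0, 0, -0.012, 0.082, 0.08, 0], [0, 0, 0, -0.012, 0.082, 0.121, 0], [0, 0, 0, -0.012, 0.1, 0.121, 0], [0, 0, 0, -0.012, 0.116, 0.121, 0], [0, 0, 0, -0.0135, 0.124, 0.121, 0], [0, 0, 0, -0.0141, 0.131, 0.121, 0], [0, 0, 0, -0.0136, 0.139, 0.121, 0], [0, 0, 0, -0.0128, 0.1466, 0.121, 0], [0, 0, 0, -0.011, 0.154, 0.121, 0], [0, 0, 0, -0.0085, 0.1613, 0.121, 0], [0, 0, 0, -0.005, 0.168, 0.121, 0], [0, 0, 0, -0.0014, 0.1748, 0.121, 0], [0, 0, 0, 0.003, 0.181, 0.121, 0], [0, 0, 0, 0.0083, 0.1867, 0.121, 0], [0, 0, 0, 0.014, 0.192, 0.121, 0], [0, 0, 0, 0.02, 0.1964, 0.121, 0], [0, 0, 0, 0.027, 0.2005, 0.121, 0], [0, 0, 0, 0.0336, 0.2036, 0.121, 0]]}'
python3 -c "
from h import *
cv2.imwrite('pics/t6.png',manip.camera('top')[100:300,150:400]);way([(t,.016) for t in np.arange(-.17,1.3,.2)]+[(1.25,.019)],r=.075,z=.09)"
```

```text
clock: 12.92
position: [0.6199, 0.1728, 0.0913]
ee_rot: [0.704, 0.711, 0.0, 0.0]
ft_force: [-1.1, -1.8, 0.5]
grip_width: -0.001
grasp_force: 1.0
-0.17 [0.618 0.169] [-0.005  -0.0019  0.0014]
0.03 [0.622 0.184] [0.0097 0.0025 0.0014]
0.23 [0.624 0.199] [0.025  0.0039 0.0014]
0.43 [0.622 0.214] [0.0402 0.0022 0.0014]
0.63 [0.617 0.229] [ 0.0548 -0.0024  0.0015]
0.83 [0.609 0.242] [ 0.0681 -0.0099  0.0015]
1.03 [0.599 0.253] [ 0.0798 -0.0198  0.0015]
1.23 [0.587 0.263] [ 0.0892 -0.0319  0.0015]
1.25 [0.589 0.262] [ 0.089  -0.0304  0.0015]
```

View pics/t6.png

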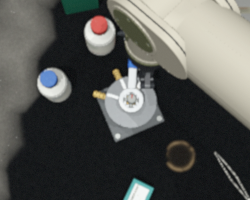

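```bash
python3 jog.py '{"rows": [[0, 0, 0, 0.0025, 0.001, 0, 0], [0, 0, 0, 0.0097, 0.0025, 0, 0], [0, 0, 0, 0.0175, 0.0035, 0, 0], [0, 0, 0, 0.025, 0.0039, 0, 0], [0, 0, 0, 0.0325, 0.003, 0, 0], [0, 0, 0, 0.0402, 0.0022, 0, 0], [0, 0, 0, 0.0475, 0, 0, 0], [0, 0, 0, 0.0548, -0.0024, 0, 0], [0, 0, 0, 0.0615, -0.006, 0, 0], [0, 0, 0, 0.068, -0.01, 0, 0], [0, 0, 0, 0.074, -0.0145, 0, 0], [0, 0, 0, 0.0798, -0.0198, 0, 0], [0, 0, 0, 0.0835, -0.024, 0, 0], [0, 0, 0, 0.0835, -0.024, 0, 0]]}'
python3 -c "
from h import *
im=manip.camera('top')[120:240,180:320]
cv2.imwrite('pics/t7.png',cv2.resize(im,None,fx=5,fy=5,interpolation=2))"
```

```text
clock: 14.72
position: [0.5933, 0.2511, 0.0897]
ee_rot: [0.704, 0.71, -0.005, 0.002]
ft_force: [-7.8, -17.6, 1.8]
grip_width: 0.002
grasp_force: 9.3
```

View pics/t7.png

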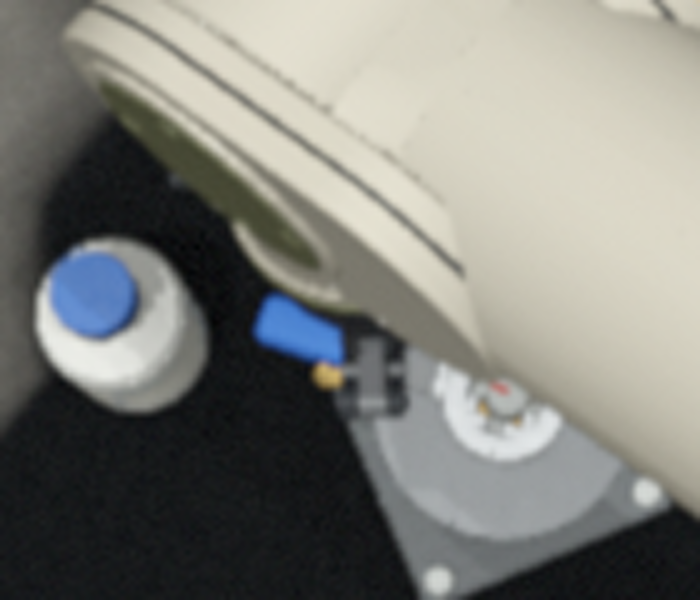

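```bash
python3 -c "
from h import *
f=lambda x,y,z:ray('top',180+x/5,120+y/5,z)[:2]
c=f(502,405,.113);e=f(266,322,.108);print(c,e)
for k in (c,C): d=e-k;print(np.hypot(*d),np.arctan2(d[1],d[0]))
print(manip.get_obs()['ft_force'],manip.get_obs()['torque'],manip.get_obs()['position'])"
```

```text
[0.54479533 0.19999115] [0.58080703 0.29446458]
0.10110425879776828 1.2066156829087662
0.10287794386153878 1.2359616617782965
[ -7.99038838 -19.54300013   3.05930991] [-3.85726072  1.8578723   0.24566562] [0.59347225 0.2509959  0.08976656]
```

```bash
python3 jog.py '{"rows": [[0, 0, 0, -0.004, -0.0014, 0, 0], [0, 0, 0, -0.004, -0.0014, 0, 0]]}'
python3 jog.py '{"rows": [[0, 0, 0, -0.002, 0.004, 0, 0], [0, 0, 0, -0.004, 0.008, 0, 0], [0, 0, 0, -0.01, 0.02, 0, 0], [0, 0, 0, -0.015, 0.03, 0, 0], [0, 0, 0, -0.015, 0.03, 0, 0]]}'
```

```text
clock: 15.02
position: [0.5931, 0.2505, 0.0909]
ee_rot: [0.704, 0.71, -0.001, 0.0]
ft_force: [-1.9, -7.4, -1.6]
grip_width: 0.002
grasp_force: 3.5
clock: 15.65
position: [0.6247, 0.2362, 0.0911]
ee_rot: [0.704, 0.71, 0.0, -0.0]
ft_force: [0.6, -0.2, -0.5]
grip_width: 0.001
grasp_force: 0.0
```

```bash
python3 jog.py '{"rows": [[0, 0, 0, 0, 0, -0.05, 0], [0, 0, 0, 0, 0, -0.1, 0], [0, 0, 0, 0, 0, -0.15, 0], [0, 0, 0, -0.03, -0.05, -0.15, 0], [0, 0, 0, -0.05, -0.1, -0.15, 0], [0, 0, 0, -0.07, -0.15, -0.15, 0], [0, 0, 0, -0.1, -0.2, -0.15, 0], [0, 0, 0, -0.1, -0.2, -0.15, 0]]}'
python3 -c "
from h import *
a=manip.camera('top')[130:230,180:320];b=manip.camera('side')[150:250,220:320]
cv2.imwrite('pics/ts8.png',np.hstack([cv2.resize(a,None,fx=3.5,fy=3.5,interpolation=2),cv2.resize(b,(300,350),interpolation=2)]))"
```

```text
clock: 16.65
position: [0.424, 0.1349, 0.2409]
ee_rot: [0.704, 0.711, -0.0, 0.001]
ft_force: [-1.2, -0.7, 0.9]
grip_width: -0.003
grasp_force: 0.0
```

View pics/ts8.png

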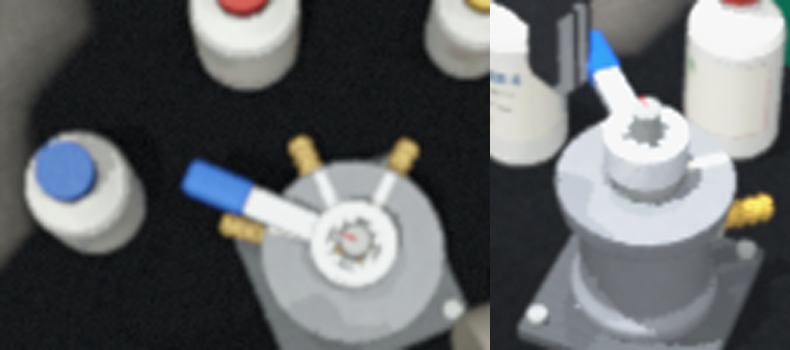

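```bash
python3 -c "
from h import *
f=lambda x,y,z:ray('top',180+x/3.5,130+y/3.5,z)[:2]
c=f(353,243,.113);e=f(189,175,.108);T=C+.1*np.array([np.cos(1.258),np.sin(1.258)])
for k in (c,C):
  d=e-k;t=np.arctan2(d[1],d[0]);h=k+.1*d/np.hypot(*d);print(k,np.hypot(*d),t,h,np.hypot(*(h-T)))
# blue centroid
im=manip.camera('top').astype(int);m=(im[...,0]>im[...,2]+70);m[:,:225]=0;m[:160]=0;m[215:]=0;m[:,260:]=0
v,u=np.nonzero(m);p=ray('top',u.mean(),v.mean(),.108)[:2];d=p-C;print(len(u),p,np.hypot(*d),np.arctan2(d[1],d[0]))
"
```

```text
[0.54795474 0.19901159] 0.10275094039077522 1.15079891247176 [0.58873055 0.29032059] 0.0111630352363767
[0.547  0.1973] 0.10470322394485632 1.1491384801248854 [0.58792737 0.28854117] 0.010880777369489935
198 [0.58374966 0.27802133] 0.08869312683079536 1.1435719614364748
```

```bash
python3 -c "
from h import *
way([(1.147,.05),(1.147,.03),(1.147,.016),(1.2,.0156),(1.255,.0156)],r=.085,z=.09)"
```

```text
1.15 [0.628 0.254] [0.1199 0.2038 0.1508]
1.15 [0.609 0.262] [0.1283 0.1856 0.1507]
1.15 [0.597 0.268] [0.1341 0.1729 0.1507]
1.20 [0.592 0.271] [0.1368 0.1687 0.1507]
1.25 [0.588 0.273] [0.1392 0.1646 0.1506]
```

```bash
python3 jog.py '{"rows": [[0, 0, 0.1, 0.03, 0.05, 0, 0], [0, 0, 0.2, 0.06, 0.1, 0, 0], [0, 0, 0.32, 0.09, 0.15, 0, 0], [0, 0, 0.32, 0.12, 0.204, 0, 0], [0, 0, 0.32, 0.12, 0.204, 0.05, 0], [0, 0, 0.32, 0.12, 0.204, 0.1, 0], [0, 0, 0.32, 0.12, 0.204, 0.15, 0], [0, 0, 0.32, 0.12, 0.204, 0.15, 0], [0, 0, 0.32, 0.1283, 0.186, 0.15, 0], [0, 0, 0.32, 0.1315, 0.179, 0.15, 0], [0, 0, 0.32, 0.1341, 0.173, 0.15, 0], [0, 0, 0.32, 0.1355, 0.171, 0.15, 0], [0, 0, 0.32, 0.1368, 0.1687, 0.15, 0], [0, 0, 0.32, 0.138, 0.1667, 0.15, 0], [0, 0, 0.32, 0.1392, 0.1646, 0.15, 0], [0, 0, 0.32, 0.1392, 0.1646, 0.15, 0]]}'
python3 -c "
from h import *
way([(1.255,.0156)],r=.085,z=.09)"
```

```text
clock: 18.8
position: [0.5875, 0.2756, 0.0911]
ee_rot: [0.808, 0.589, -0.0, 0.0]
ft_force: [0.8, -1.0, 1.3]
grip_width: 0.006
grasp_force: 0.6
1.25 [0.588 0.273] [-0.002   0.0014  0.0011]
```

```bash
python3 jog.py '{"rows": [[0, 0, 0, 0, 0.01, 0, 0], [0, 0, 0, 0, 0.03, 0, 0], [0, 0, 0, 0, 0.03, -0.05, 0], [0, 0, 0, 0, 0.03, -0.1, 0], [0, 0, 0, 0, 0.03, -0.15, 0], [0, 0, 0, -0.045, -0.005, -0.15, 0], [0, 0, 0, -0.09, -0.04, -0.15, 0], [0, 0, 0, -0.135, -0.075, -0.15, 0], [0, 0, 0, -0.18, -0.11, -0.15, 0], [0, 0, 0, -0.18, -0.11, -0.15, 0]]}'
python3 -c "
from h import *
im=manip.camera('top').astype(int);m=(im[...,0]>im[...,2]+70);m[:,:222]=0;m[:160]=0;m[215:]=0;m[:,260:]=0
v,u=np.nonzero(m);p=ray('top',u.mean(),v.mean(),.108)[:2];d=p-C;print(len(u),u.min(),u.max(),p,np.hypot(*d),np.arctan2(d[1],d[0]))
# pointers: nozzle + blue cap angle; caps
for n,(x0,x1,y0,y1),k,z in [('blue',(185,212,160,190),0,.134),('red',(230,270,110,140),2,.119)]:
  s=im[y0:y1,x0:x1];o=2-k
  v,u=np.nonzero(s[...,k]>s[...,o]+70);print(n,ray('top',u.mean()+x0,v.mean()+y0,z)[:2])
s=im[110:140,300:340];v,u=np.nonzero(s[...,2]>s[...,0]+70);print('yel',ray('top',u.mean()+300,v.mean()+110,.124)[:2])
"
```

```text
clock: 20.05
position: [0.428, 0.1374, 0.2415]
ee_rot: [0.808, 0.589, 0.0, 0.0]
ft_force: [-0.8, -0.1, 1.3]
grip_width: -0.002
grasp_force: 0.0
204 229 248 [0.56481682 0.28349226] 0.0880144591441885 1.3669570901649806
blue [0.58884077 0.36137936]
red [0.70319715 0.26195293]
yel [0.69946903 0.11848138]
```

```bash
python3 -c "
from h import *
way([(1.367,-.055),(1.367,-.028),(1.367,-.024),(1.31,-.0238),(1.262,-.0238)],r=.085,z=.09)"
```

```text
1.37 [0.51  0.292] [0.1752 0.0327 0.1488]
1.37 [0.537 0.286] [0.1781 0.0595 0.1489]
1.37 [0.541 0.285] [0.1786 0.0635 0.1489]
1.31 [0.546 0.286] [0.1803 0.0684 0.1489]
1.26 [0.55  0.286] [0.1816 0.0725 0.1489]
```

```bash
python3 jog.py '{"rows": [[0, 0, 0, 0.05, 0.0, 0, 0], [0, 0, 0, 0.1, 0.01, 0, 0], [0, 0, 0, 0.15, 0.025, 0, 0], [0, 0, 0, 0.175, 0.033, 0, 0], [0, 0, 0, 0.175, 0.033, 0.05, 0], [0, 0, 0, 0.175, 0.033, 0.1, 0], [0, 0, 0, 0.175, 0.033, 0.149, 0], [0, 0, 0, 0.175, 0.033, 0.149, 0], [0, 0, 0, 0.178, 0.055, 0.149, 0], [0, 0, 0, 0.178, 0.06, 0.149, 0], [0, 0, 0, 0.1785, 0.0625, 0.149, 0], [0, 0, 0, 0.179, 0.0645, 0.149, 0], [0, 0, 0, 0.1795, 0.0665, 0.149, 0], [0, 0, 0, 0.18, 0.0685, 0.149, 0], [0, 0, 0, 0.181, 0.0705, 0.149, 0], [0, 0, 0, 0.1815, 0.0725, 0.149, 0], [0, 0, 0, 0.1815, 0.0725, 0.149, 0]]}'
python3 -c "
from h import *
way([(1.262,-.0238)],r=.085,z=.09)"
python3 jog.py '{"rows": [[0, 0, 0, 0, -0.01, 0, 0], [0, 0, 0, 0, -0.035, 0, 0], [0, 0, 0, 0, -0.035, -0.05, 0], [0, 0, 0, 0, -0.035, -0.1, 0], [0, 0, 0, 0, -0.035, -0.15, 0], [0, 0, 0, -0.045, -0.04, -0.15, 0], [0, 0, 0, -0.09, -0.045, -0.15, 0], [0, 0, 0, -0.135, -0.055, -0.15, 0], [0, 0, 0, -0.18, -0.07, -0.15, 0], [0, 0, 0, -0.18, -0.07, -0.15, 0]]}'
cat > m.py <<'E'
from h import *
im=manip.camera('top').astype(int);m=(im[...,0]>im[...,2]+70);m[:,:222]=0;m[:160]=0;m[215:]=0;m[:,260:]=0
v,u=np.nonzero(m);p=ray('top',u.mean(),v.mean(),.108)[:2];d=p-C;print(len(u),u.min(),u.max(),p,np.hypot(*d),np.arctan2(d[1],d[0]))
E
python3 m.py
```

```text
clock: 22.22
position: [0.5527, 0.2886, 0.0922]
ee_rot: [0.808, 0.589, 0.0, -0.0]
ft_force: [-0.1, 0.1, 0.0]
grip_width: 0.005
grasp_force: 0.0
1.26 [0.55  0.286] [-0.0037 -0.0015  0.0022]
clock: 23.48
position: [0.4301, 0.1376, 0.2415]
ee_rot: [0.808, 0.589, -0.001, 0.001]
ft_force: [-0.7, 0.3, -0.1]
grip_width: -0.004
grasp_force: 0.0
198 230 250 [0.57468417 0.28101016] 0.08816918080056128 1.251404553448733
```

```bash
python3 -c "
from h import *
# triangulate the round hub top: bright blob near expected location in side image, for both heights
a=manip.camera('side').astype(int)
for z in (.113,.123): print(z,proj('side',[*C,z]),proj('side',[C[0]-.0252*.69,C[1]-.0252*.72,z]))
for r in range(172,214): print(r,[int(a[r,c].sum()//3) for c in range(262,268)])
print(proj('side',[*C,.129]))
"
```

```text
0.113 (np.float64(271.5501913922896), np.float64(188.1097343161048)) (np.float64(272.1134986407995), np.float64(196.96414999272497))
0.123 (np.float64(271.63350490637566), np.float64(183.51028607941774)) (np.float64(272.20281389471285), np.float64(192.3198092538932))
172 [69, 40, 38, 37, 38, 38]
173 [160, 64, 38, 37, 35, 35]
174 [243, 146, 58, 35, 35, 35]
175 [247, 241, 130, 50, 37, 35]
176 [247, 246, 220, 108, 47, 36]
177 [247, 247, 246, 211, 94, 43]
178 [247, 247, 247, 245, 179, 91]
179 [247, 247, 247, 247, 244, 193]
180 [247, 247, 247, 247, 247, 245]
181 [247, 247, 247, 247, 247, 245]
182 [247, 247, 247, 247, 247, 237]
183 [247, 247, 247, 247, 246, 216]
184 [247, 247, 247, 247, 243, 196]
185 [247, 247, 247, 247, 233, 181]
186 [247, 247, 246, 223, 185, 159]
187 [247, 247, 247, 239, 181, 154]
188 [247, 245, 245, 231, 178, 154]
189 [247, 239, 214, 193, 176, 165]
190 [247, 246, 234, 206, 222, 232]
191 [247, 247, 247, 246, 247, 247]
192 [247, 247, 247, 247, 247, 247]
193 [247, 247, 247, 247, 247, 247]
194 [241, 247, 247, 247, 247, 247]
195 [215, 226, 241, 246, 247, 247]
196 [209, 211, 216, 222, 228, 236]
197 [207, 209, 211, 212, 213, 216]
198 [207, 208, 210, 210, 207, 206]
199 [208, 210, 212, 213, 213, 213]
200 [209, 212, 213, 213, 213, 212]
201 [209, 210, 212, 211, 209, 206]
202 [165, 191, 203, 204, 204, 204]
203 [135, 150, 171, 189, 200, 199]
204 [149, 132, 137, 145, 152, 163]
205 [165, 133, 131, 133, 137, 140]
206 [204, 178, 136, 134, 139, 140]
207 [211, 207, 202, 194, 182, 165]
208 [214, 212, 211, 210, 208, 206]
209 [222, 219, 214, 213, 212, 212]
210 [224, 224, 220, 215, 214, 213]
211 [224, 224, 223, 222, 223, 219]
212 [223, 223, 223, 223, 224, 223]
213 [221, 222, 223, 224, 225, 225]
(np.float64(271.6840556067069), np.float64(180.71955840393085))
```

```bash
python3 -c "
from workcell import manip
print(manip.hand_in())"
```

```text
the job is handed in; nothing more can be done
None
```

The job is handed in at about 23 s of the 64 s limit; the hand-in returned no verdict, so the result below is from my own camera measurements. The hub is home on the collar (its top measures about 113 mm above the bench). The arm points along the left outlet at the blue-capped bottle, about 0.01 rad off my estimate of the line. All three caps were within 2 mm of their start positions when last measured, before the final small push back, and the gripper is clear of everything.

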